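# Pin the draw link to the engraver's sprung rod and hold it out at its mark

### The arm

A 6-joint arm with a two-finger parallel gripper is mounted at the origin on the work surface. World frame = base frame: x ahead of the robot, y to its left, z up, the work surface at z = 0. Lengths are in m, angles in rad, forces in N, time in s.
With the tool pointing down it reaches from about 0.375 to 0.9 m from the base axis. Payload 3.1 kg.
Tool frame: the origin (TCP) lies at the very end of the fingers, on their centre line; the grasp point (between the pads) lies 19 mm behind it; z points along the fingers, y is the direction in which the jaws open and shut (so a half turn about z gives the same grasp; the last joint's range is limited). The gripper opens to 87 mm and grips with 3 to 60 N. Pads are 19 mm wide; open, the fingers measure 117 mm over their backs; the gripper's body (75 mm by 190 mm) begins 51 mm behind the grasp point.
Start: joints at [0.975, 0.527, 1.433, -0, 1.181, -0.178], TCP at [0.254, 0.571, 0.223] pointing down, gripper open.
Joint ranges: [-3.08, 3.08], [-0.75, 2.2], [0.22, 2.44], [-1.43, 4.57], [0, 2.65], [-2.85, 2.85]. Speed limits (rad/s): [2.79, 2.79, 3.14, 3.14, 3.14, 3.14].

### API

Orientations are given as a unit quaternion [w, x, y, z].
In Python, from cell import manip gives the robot as it stands. The module is installed in compiled form; this text tells all that it offers. Calls block until the motion is done:
- manip.reach(position, orientation): joint-space move of the TCP to a pose.
- manip.move_straight(position, ori=None, v=0.15): straight line of the TCP; ori=None keeps the orientation; v is the mean speed in m/s.
- manip.goto_joints(angles): joint-space move.
- manip.grip(opening, newtons=None): finger opening in m; newtons is the grip in N (None keeps the last); returns when the fingers have stopped.
- manip.sleep(seconds).
- manip.solve_ik(position, orientation): joint angles nearest the present ones, or None.
- manip.read_camera(name): name is "scene" or "top" or "wrist"; returns a dict with "img" (420x560x3 uint8, red, green, blue), "z_map" (420x560 float32, m along the optical axis (not along the pixel's ray), 0 where there is no reading), "fx", "fy", "cx", "cy" (pixels), "pose" (4x4, takes a point from camera to world coordinates); the wrist camera has in their place "tool_from_camera" (4x4, takes a point from camera to tool coordinates, whose origin is the TCP and whose axes are the flange's). Camera axes: x right, y up, looking along -z (the intrinsics and any distortion apply to the point x, -y, -z); pixel columns grow to the right and rows downward; lengths in m; the calibration is good to about 2 mm. A picture is of the moment at which its call begins: read the wrist's pose just before it.
A pose or a line that the arm cannot do raises manip.PlanningError and nothing moves.
- manip.finish_job(): hands the job in, once; it reports no verdict.
Readings, each from a call of its own:
- manip.current_clock(): time.
- manip.current_q(): joint angles.
- manip.current_joint_vel(): joint speeds.
- manip.current_effort(): joint torques, N m.
- manip.current_tcp_pos(): TCP position.
- manip.current_eef_rot(): TCP orientation.
- manip.current_wrist_force(): force on the tool from outside, world axes, zero at the start.
- manip.current_torque(): the same for the moment, N m.
- manip.current_grip_width(): finger opening in m.
Only numpy, scipy, OpenCV 4.12 (cv2) and the standard library are available. Lean on these libraries where they do the work, as an engineer would, in place of code of your own. Each camera call takes 0.05 s, during which the arm holds its last target. There are 200 camera calls.

### The job

On the pantograph engraver, couple the draw link to the sprung tracer rod: take the headed pin from the wooden rack and push it down through the fork and lug holes until its head sits on the fork. Then pull the link's upright black handle to draw the rod out of its tube until the rod's pointer stands opposite the index on the scale rail, and finish while still holding it there by that handle, without letting go. Leave the index, the two cutters and the brush where they are.

Things in the scene. Friction and masses are not known exactly. Their poses are not given: they have to be found in the camera images.
- engraver: White fixed engraver casting, 500 (y) x 160 mm; origin on the table under the rod's line x=0. Rod and link pull out along its own -y; the scale rail is at x=40-60 mm, top z=50. From +y to -y on x=0: tube (30 mm dia., mouth at y=+30 mm, top z=70), the rod's fork (hole at y=-20 at the start), the handle (y=-105 at the start). Motor and links at y above +110 mm, up to 180 mm high.
- tracer_rod (a joint): Travel of the steel rod out of the tube along the engraver's -y: 0 drawn in (start), stop at 0.095 m. An inner spring pulls it in: 6 N at 0, 14 N at 70 mm; let go, it springs back. It ends in a fork of two level tines, 28 x 34 x 8 mm, with vertical 13 mm holes (upper tine's top z=67 mm, lower tine's underside z=40, free to z=22 below).
- fork_hole (a point): Centre of the mouth of the fork's upper hole, on the upper tine's top face, 67 mm above the table; moves with the rod. The upper mouth is chamfered 2 mm. The link's lug lies between the tines with its 13 mm hole in line at the start.
- pointer_tip (a point): Tip of the small steel pointer that sticks out from the rod's fork to the engraver's +x over the rail, 62 mm above the table; moves with the rod. It is 20 mm to the engraver's +y of the fork hole.
- index_mark (a point): Edge of the thin upright fin (3 mm) on the dark index block clamped on the scale rail (block 16 mm along the rail, top of fin 66 mm above the table), at the pointer's height. The pointer stands at the index when both have the same y in the engraver's frame; this needs 25 to 70 mm of rod travel. Do not shift it.
- index (a joint): Place of the clamped index on the scale rail, read in the same terms as the rod: the rod travel (m, 0.025 to 0.07) at which the pointer stands exactly at the index. Stays as it is.
- draw_link: Aluminium flat bar 26 mm wide, 8 mm thick (top z=57.5 mm) that slides along the engraver's -y on guide walls (about 2 N; travel 120 mm) and carries the upright handle. Origin below its lug hole's centre, at table height; axes as the engraver's. Without the pin it slides alone and leaves the rod behind; with the pin it takes the rod along after up to 3 mm of play.
- handle (a point): Grip point on the link's upright round black handle (25 mm diameter, from 57 to 110 mm above the table), on its axis, 95 mm above the table, 85 mm to the engraver's -y of the lug hole.
- clevis_pin: Loose steel headed pin, standing upright in one of the rack's three holes at the start. Stem 10 mm diameter and 36 mm long with a 6 mm tapered foot, round head 18 mm diameter and 22 mm high (58 mm in all), about 50 g. Origin at the foot, z up to the head. In the rack the head's underside is 42 mm above the table, 6 mm above the rack's top.
- pin_shoulder (a point): Centre of the underside of the pin's head, 36 mm above the foot; it rests on the fork's upper tine when the pin is fully home.
- pin_head (a point): Grip point on the pin's axis within the head, 52 mm above the foot.
- rack: Fixed wooden block 165 x 50 x 36 mm (long side along its x), three holes in a row 55 mm apart, 30 mm deep; origin at the centre of its underside. Holds the pin and two cutters, in any order.
- cutter_a: Steel engraving cutter standing in the rack, headless, 10 mm diameter with a pointed top, 66 mm long; top 72 mm above the table. Leave in place.
- cutter_b: A second such cutter. Leave in place.
- brush: Loose hand brush lying on the table, about 170 mm long. Leave in place.

How it is judged:
On the way, in this order (a step that is already met when the one before it is completed fails the run):
1. the pin is fully home through fork and lug, its head on the fork (z of pin_shoulder in the frame of fork_hole between -0.003 and 0.003 m and horizontal distance between pin_shoulder and fork_hole below 0.004 m and angle between clevis_pin's own z axis and vertical below 0.14 rad), for 0.2 s.
2. the rod is drawn out by the link's handle, its pointer at the index, and held (all of step 1 and y of pointer_tip in the frame of index_mark between -0.005 and 0.005 m and contact force between the fingers and draw_link above 1.5 N and contact force between the fingers and clevis_pin below 0.3 N and velocity of joint tracer_rod between -0.01 and 0.01 m/s), for 0.4 s.
At the end, for the whole second after the job is handed in: The pin is home in the fork (head's underside within 3 mm of the upper tine, within 4 mm of the hole's centre, tilted less than 8 degrees), the pointer is within 5 mm of the index along the rail and still (under 10 mm/s), the fingers hold the link (over 1.5 N) and do not touch the pin (all of step 2); the arm keeps its last pose, push and grip.
It fails at once if the index was shifted by more than 5 mm (distance of index_mark from where it was at the start of the episode above 0.005 m).
It fails at once if a cutter or the brush was moved by more than 30 mm (distance of any of cutter_a, cutter_b, brush from where it was at the start of the episode above 0.03 m).
It also fails if it takes over 64 s, if anything falls off the work surface, if the arm or the gripper's body presses on something with over 40 N, if the wrist force passes 120 N, or if a joint passes its speed limit or range.

## Working session

There is one attempt and no reset: what is moved stays moved. The work goes in short steps, each a Python script; the robot and the scene stay as the last script left them, time stands still between calls to the robot, and variables do not carry over. Pictures are saved under pics/ and viewed, about 8 in all and at most 12, crops included, and the job is handed in when it is done.

```bash
mkdir -p pics; cat > h.py <<'E'
import numpy as np, cv2
from cell import manip as m
from scipy.spatial.transform import Rotation as R
def rot(q): return R.from_quat([q[1],q[2],q[3],q[0]])
def quat(r):
    x,y,z,w=r.as_quat(); return [w,x,y,z]
def shot(n):
    p=np.array(m.current_tcp_pos()); q=m.current_eef_rot()
    c=m.read_camera(n)
    if 'pose' in c: T=np.array(c['pose'])
    else:
        W=np.eye(4); W[:3,:3]=rot(q).as_matrix(); W[:3,3]=p
        T=W@np.array(c['tool_from_camera'])
    c['T']=T
    return c
def save(c,f): cv2.imwrite('pics/'+f,cv2.cvtColor(c['img'],cv2.COLOR_RGB2BGR))
def ray(c,u,v):
    d=np.array([(u-c['cx'])/c['fx'],-(v-c['cy'])/c['fy'],-1.])
    return c['T'][:3,3],c['T'][:3,:3]@d
def atz(c,u,v,z):
    o,d=ray(c,u,v); return o+d*(z-o[2])/d[2]
def dep(c,u,v):
    o,d=ray(c,u,v); return o+d*c['z_map'][int(round(v)),int(round(u))]
def proj(c,P):
    T=c['T']; p=T[:3,:3].T@(np.array(P)-T[:3,3])
    return np.array([c['cx']+c['fx']*p[0]/-p[2], c['cy']-c['fy']*p[1]/-p[2]])
E
python3 - <<'E'
from h import *
import pickle
for n in ('top','scene'):
    c=shot(n); save(c,n+'0.png'); pickle.dump(c,open(n+'0.pkl','wb'))
    print(n,c.keys(),c['fx'],c['cx'],c['cy'],c['T'].round(3))
print(m.current_eef_rot(),m.current_clock())
E
```

```text
top dict_keys(['img', 'z_map', 'fx', 'fy', 'cx', 'cy', 'pose', 'T']) 462.28293984631046 280.18406296884984 210.69119926993125 [[ 8.000e-03  9.960e-01 -9.100e-02  3.970e-01]
 [-1.000e+00  8.000e-03  1.000e-03 -5.400e-02]
 [ 2.000e-03  9.100e-02  9.960e-01  1.153e+00]
 [ 0.000e+00  0.000e+00  0.000e+00  1.000e+00]]
scene dict_keys(['img', 'z_map', 'fx', 'fy', 'cx', 'cy', 'pose', 'T']) 512.8070537166715 281.57918198006877 194.88448670155807 [[ 0.446 -0.646  0.62   1.074]
 [ 0.895  0.311 -0.32  -0.394]
 [ 0.014  0.697  0.716  0.787]
 [ 0.     0.     0.     1.   ]]
[-3.72346248e-04  2.07369901e-01  9.78262128e-01 -8.91310858e-04] 0.1
```

View pics/top0.png

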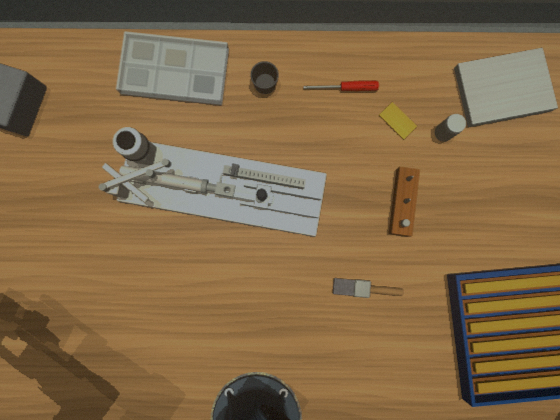

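View pics/scene0.png

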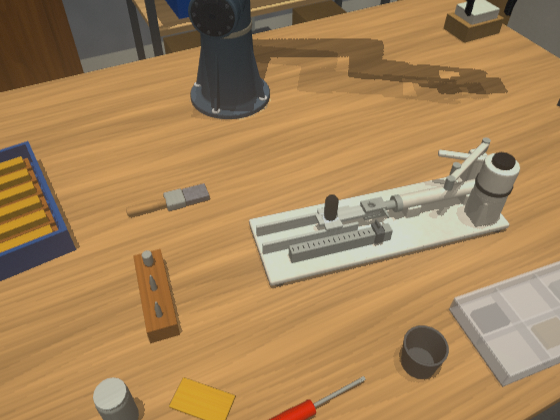

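The top view shows the engraver with its fork at about (227,189), handle (262,195) and index block (232,170). The pin is at the robot-side end of the rack (406,223), the cutters at (406,201) and (409,178), and the brush at (367,289). The scene view agrees: the grey-headed pin is at (147,258).

```bash
python3 - <<'E'
from h import *
import pickle
c=pickle.load(open('top0.pkl','rb'))
for n,u,v,z in [('fork',227,189,.067),('handle',262,194,.11),('pin',406,223,.064),('cutA',406,201,.072),('cutB',409,178,.072),('rackA',400,168,.036),('rackB',418,169,.036),('rackC',412,236,.036),('rackD',393,234,.036),('e1',155,146,.0),('e2',326,173,0),('e3',317,234,0),('tube',180,183,.07)]:
    print(n,atz(c,u,v,z).round(3),dep(c,u,v).round(3))
w=m.read_camera('wrist');print(np.array(w['tool_from_camera']).round(3),w['fx'])
im=cv2.cvtColor(c['img'],cv2.COLOR_RGB2BGR)
cv2.imwrite('pics/crop1.png',cv2.resize(im[140:245,160:340],None,fx=4.4,fy=4.4,interpolation=cv2.INTER_CUBIC))
E
```

```text
fork [0.547 0.071 0.067] [0.553 0.077 0.022]
handle [ 0.53  -0.013  0.11 ] [ 0.531 -0.013  0.108]
pin [ 0.47  -0.352  0.064] [ 0.47  -0.352  0.064]
cutA [ 0.521 -0.351  0.072] [ 0.524 -0.356  0.052]
cutB [ 0.576 -0.359  0.072] [ 0.397 -0.054  1.153]
rackA [ 0.607 -0.347  0.036] [ 0.607 -0.348  0.035]
rackB [ 0.605 -0.392  0.036] [ 0.604 -0.391  0.039]
rackC [ 0.441 -0.374  0.036] [ 0.442 -0.384  0.001]
rackD [ 0.445 -0.328  0.036] [ 0.447 -0.337 -0.002]
e1 [0.665 0.264 0.   ] [0.654 0.251 0.046]
e2 [ 0.599 -0.17   0.   ] [ 0.595 -0.168  0.021]
e3 [ 0.445 -0.147  0.   ] [ 0.445 -0.147  0.002]
tube [0.56  0.182 0.07 ] [0.56  0.182 0.069]
[[-0.001  0.961  0.278  0.077]
 [ 1.     0.001  0.     0.001]
 [ 0.     0.278 -0.961 -0.162]
 [ 0.     0.     0.     1.   ]] 297.8585518943806
```

View pics/crop1.png

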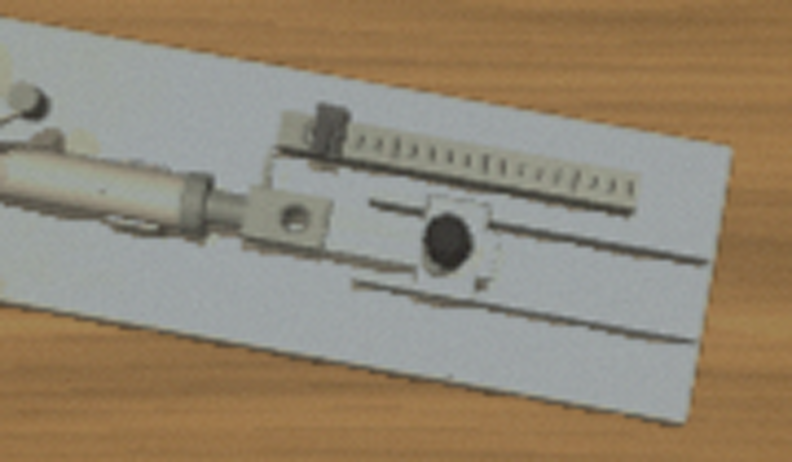

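The crop sharpens the layout: fork hole (295,217), handle (447,241), index (330,128), with the pointer near (270,165). The fork-to-handle distance comes out at 86 mm, against 85 mm given. I'll now look from the wrist over the fork, then over the pin with the same relative pose.

```bash
cat >> h.py <<'E'
def down(psi): return quat(R.from_euler('z',psi)*R.from_euler('x',np.pi))
E
python3 - <<'E'
from h import *
import pickle
Q=down(np.pi-0.15)
for n,p in (('fork',[.547,.061,.2]),('pin',[.47,-.352,.2])):
    m.reach(p,Q); m.sleep(.3)
    c=shot('wrist'); save(c,n+'_w.png'); pickle.dump(c,open(n+'_w.pkl','wb'))
    print(n,m.current_tcp_pos(),m.current_q(),m.current_clock(), proj(c,p[:2]+[.067]))
E
```

```text
fork [0.54696909 0.06138103 0.20000126] [-9.13206603e-02  4.56102081e-01  1.64528463e+00  2.06630725e-05
  1.04020098e+00 -1.51276213e+00] 2.6167 [283.52174578 198.35689096]
pin [ 0.4703548  -0.35143429  0.20006019] [-8.31898530e-01  5.03065231e-01  1.55366772e+00  3.65947799e-05
  1.08483997e+00 -2.25375177e+00] 4.5167 [283.19914182 197.88857069]
```

View pics/fork_w.png

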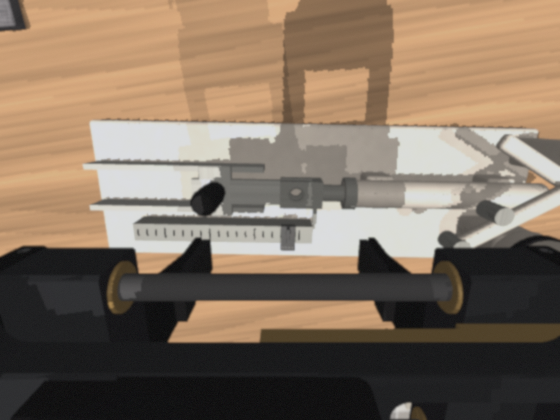

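View pics/pin_w.png

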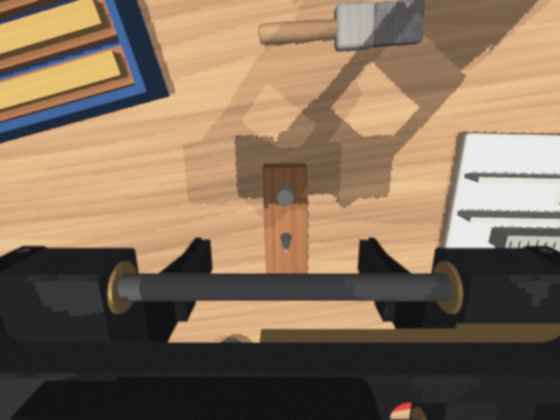

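Fork view: hole at about (296,190), pointer near (314,215), index (289,235), handle top (207,198). Pin view: pin head at (286,196), first cutter (286,241). Next, enlarged crops of both in one picture.

```bash
python3 - <<'E'
import cv2,numpy as np
a=cv2.imread('pics/fork_w.png')[165:260,180:340]; b=cv2.imread('pics/pin_w.png')[165:235,230:340]
f=lambda x,k:cv2.resize(x,None,fx=k,fy=k,interpolation=cv2.INTER_CUBIC)
A=np.clip(f(a,5).astype(float)*1.6,0,255).astype('uint8')
cv2.imwrite('pics/zf.png',A); cv2.imwrite('pics/zp.png',f(b,5))
E
```

```text
(no output)
```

View pics/zf.png

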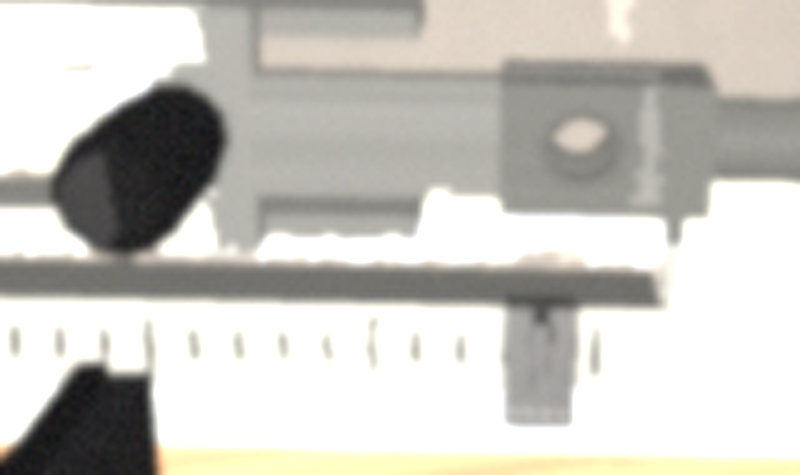

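View pics/zp.png

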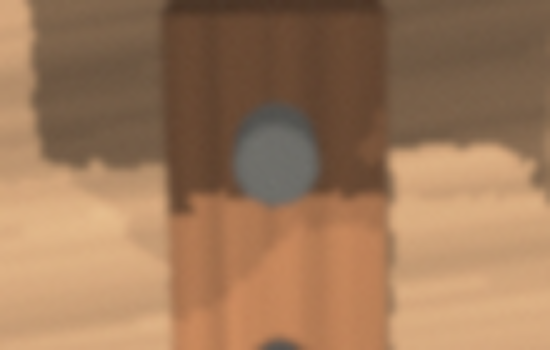

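```bash
python3 - <<'E'
from h import *
import pickle
c=pickle.load(open('fork_w.pkl','rb')); p=pickle.load(open('pin_w.pkl','rb'))
z=lambda x,y,ox=180,oy=165:(ox+(x+.5)/5-.5,oy+(y+.5)/5-.5)
H=atz(c,*z(584,144),.067); P=atz(p,*z(277,163,230),.064)
D={n:atz(c,*z(*a[:2]),a[2]) for n,a in dict(ptip=(672,240,.062),fin=(541,313,.066),fin2=(541,360,.066),blkL=(506,380,.056),blkR=(573,380,.056),railL=(0,262,.05),railR=(660,270,.05),hand=(170,140,.11)).items()}
print('H',H,'P',P); print(c['T'][:3,3],p['T'][:3,3])
y=D['railR']-D['railL']; yaw=np.arctan2(-y[0],y[1]); print('yaw rail',yaw)
c1=pickle.load(open('top0.pkl','rb'))
t=lambda x,y:(160+(x+.5)/4.4-.5,140+(y+.5)/4.4-.5)
print('top H',atz(c1,*t(296,218),.067),'handle',atz(c1,*t(449,238),.11),'fin',atz(c1,*t(336,130),.066),'edge',(e:=atz(c1,*t(0,17),.02)-atz(c1,*t(733,148),.02)),np.arctan2(-e[0],e[1]))
for yw in (yaw,-.15):
  ey=np.array([-np.sin(yw),np.cos(yw)]);ex=np.array([np.cos(yw),np.sin(yw)])
  for n,d in D.items(): print(n,((d-H)[:2]@ex).round(4),((d-H)[:2]@ey).round(4))
for n,cc,uv in (('H',c,z(630,130)),('P',p,z(277,163,230)),('hand',c,z(190,130)),('fin',c,z(541,320))): print(n,dep(cc,*uv))
E
```

```text
H [0.54380934 0.07474179 0.067     ] P [ 0.47031624 -0.35018104  0.064     ]
[0.47134983 0.07346639 0.3618701 ] [ 0.39485017 -0.33932529  0.36192833]
yaw rail -0.16288898027801405
top H [0.54681692 0.07156088 0.067     ] handle [ 0.53109678 -0.01259573  0.11      ] fin [0.59512056 0.05092598 0.066     ] edge [0.07173571 0.41518087 0.        ] -0.17109259931168952
ptip 0.0218 0.0193
fin 0.037 -0.0082
fin2 0.0477 -0.008
blkL 0.0565 -0.0155
blkR 0.0563 -0.0007
railL 0.0325 -0.1272
railR 0.0325 0.0182
hand -0.0102 -0.0738
ptip 0.022 0.019
fin 0.0369 -0.0086
fin2 0.0475 -0.0086
blkL 0.0563 -0.0162
blkR 0.0563 -0.0014
railL 0.0308 -0.1276
railR 0.0327 0.0178
hand -0.0111 -0.0737
H [0.54262918 0.08442733 0.06568481]
P [ 0.47039591 -0.35019249  0.06368551]
hand [0.52527687 0.00101587 0.08583156]
fin [0.58115    0.06039151 0.06442225]
```

Checks hold: pin top depth gives z=0.0637 (0.064 expected), pointer is 19.3 mm from the hole (20 expected), and yaw is about -0.163. The index implies 28 mm of travel. Top and wrist views disagree by 3 mm at the fork, so I'll use the wrist's tool-relative measure and check it with the pin in hand.

```bash
python3 - <<'E'
from h import *
import pickle
Q=down(np.pi-0.163)
m.grip(.05,20)
m.move_straight([.4703,-.3502,.10],Q,v=.2)
m.move_straight([.4703,-.3502,.0445],Q,v=.1)
f0=m.current_wrist_force()
m.grip(0,25); print('w',m.current_grip_width(),f0,m.current_wrist_force(),m.current_tcp_pos())
m.move_straight([.4703,-.3502,.2],Q,v=.15); m.sleep(.3)
tp=m.current_tcp_pos(); c=shot('wrist'); save(c,'held.png'); pickle.dump(c,open('held.pkl','wb'))
print(m.current_grip_width(),m.current_wrist_force(),m.current_clock())
for dz in (-.0335,-.0275,0,.0025): print(dz,proj(c,np.array(tp)+[0,0,dz]))
im=cv2.imread('pics/held.png')[150:300,190:370]; cv2.imwrite('pics/zh.png',cv2.resize(im,None,fx=4,fy=4,interpolation=cv2.INTER_CUBIC))
E
```

```text
w 0.01635153858038066 [ 0.05588362 -0.26174579  0.4567205 ] [0.22397603 0.03069581 1.26583702] [ 0.47035766 -0.35025091  0.04460974]
0.016327723888784836 [ 0.95077899  0.16767995 -1.69837157] 8.9833
-0.0335 [283.73967412 233.93340895]
-0.0275 [283.7247729  237.14811113]
0 [283.64404105 254.5647321 ]
0.0025 [283.63548868 256.40976967]
```

View pics/zh.png

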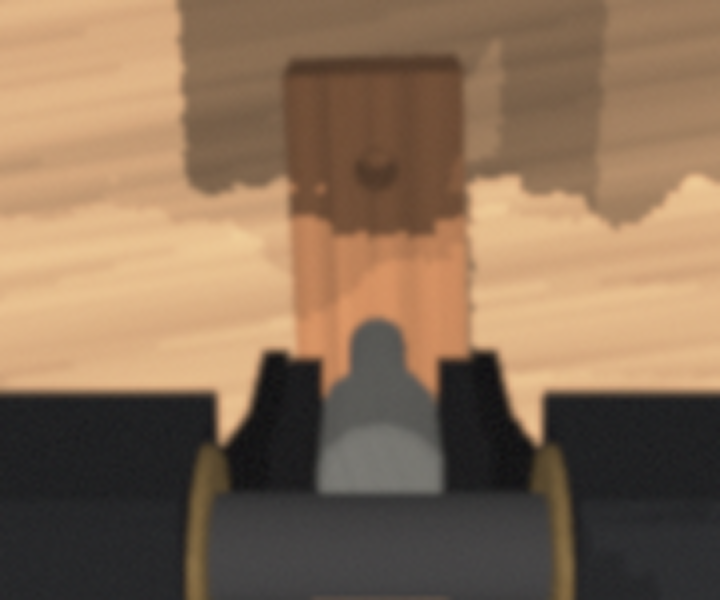

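The pin is held straight: stem centre at u≈284.2 against 283.7 predicted, foot tip v≈229.6 against about 230.4. The wrist calibration is therefore good to within 1 mm, and the small residual points toward the top view. I'll shift the hole estimate slightly and insert with force checks.

```bash
cat > ins.py <<'E'
from h import *
Q=down(np.pi-0.163); H=np.array([.5447,.0737])
m.reach([*H,.16],Q); m.move_straight([*H,.104],Q,v=.12); m.sleep(.2)
f0=np.array(m.current_wrist_force()); print('f0',f0)
for z in np.arange(.100,.0685,-.003):
    m.move_straight([*H,z],Q,v=.03)
    f=np.array(m.current_wrist_force())-f0; p=m.current_tcp_pos(); print(round(z,4),f.round(1),np.round(p,4))
    if f[2]>10 or np.hypot(*f[:2])>12: break
print(m.current_grip_width(),m.current_clock())
E
python3 ins.py
```

```text
f0 [ 0.48981227 -0.3082831  -0.26007943]
0.1 [ 0.9 -0.  -0.6] [0.5445 0.0738 0.0999]
0.097 [-0.3  0.7 -0.9] [0.5445 0.0737 0.0967]
0.094 [-0.1  0.4 -1.4] [0.5445 0.0737 0.0938]
0.091 [-1.1  1.   0. ] [0.5445 0.0737 0.0907]
0.088 [-0.6  0.8  0.2] [0.5445 0.0737 0.0878]
0.085 [-0.8  0.9 -0.4] [0.5445 0.0737 0.0848]
0.082 [-0.8 -0.5 -0.7] [0.5445 0.0737 0.0818]
0.079 [-0.5 -0.5  0.2] [0.5445 0.0737 0.0788]
0.076 [-0.7  1.  -0.6] [0.5445 0.0737 0.0758]
0.073 [-0.2  1.5  0.2] [0.5445 0.0737 0.0728]
0.07 [-0.7  0.1 -0.7] [0.5446 0.0737 0.0699]
0.016573356800212827 14.175
```

The pin slid in freely past fork and lug. Next: seat, release, press lightly on the head, then go to the handle viewing height.

```bash
python3 - <<'E'
from h import *
import pickle
Q=down(np.pi-0.163); H=np.array([.5447,.0737])
m.move_straight([*H,.0692],Q,v=.02); print(m.current_wrist_force())
m.grip(.045); m.move_straight([*H,.115],Q,v=.15); m.grip(0.0)
m.move_straight([*H,.094],Q,v=.08); f0=np.array(m.current_wrist_force())
for z in np.arange(.092,.0869,-.001):
    m.move_straight([*H,z],Q,v=.02); f=np.array(m.current_wrist_force())-f0; print(round(z,4),f.round(1),m.current_tcp_pos()[2])
    if f[2]>6: break
m.move_straight([*H,.2],Q,v=.2); m.sleep(.2)
c=shot('wrist'); save(c,'home.png'); pickle.dump(c,open('home.pkl','wb')); print(m.current_clock())
im=cv2.imread('pics/home.png')[165:260,180:340]; cv2.imwrite('pics/zhome.png',cv2.convertScaleAbs(cv2.resize(im,None,fx=5,fy=5,interpolation=cv2.INTER_CUBIC),alpha=1.4))
E
```

```text
[ 0.0043114  -0.57657632  3.33166948]
0.092 [-0.4  1.3  0.3] 0.0921921697503015
0.091 [-0.7  0.2 -0.5] 0.09109063923430823
0.09 [ 0.9  1.1 -0.8] 0.08994914250094703
0.089 [-0.5  1.   2.9] 0.08937806131500028
0.088 [-2.2  0.3 10.1] 0.08929003395319231
19.2917
```

View pics/zhome.png

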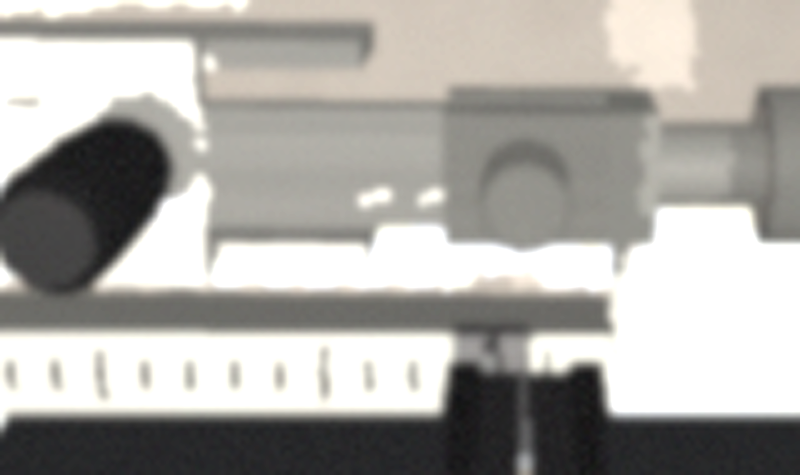

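The pin head sits flat on the fork at (526,203) in the crop, and its top was touched at z=0.0893 (0.089 expected), so it is home. Now the handle: grip it and pull about 28 mm plus play.

```bash
python3 - <<'E'
from h import *
import pickle
c=pickle.load(open('home.pkl','rb')); z=lambda x,y:(180+(x+.5)/5-.5,165+(y+.5)/5-.5)
Q=down(np.pi-0.163); yw=-.163; ey=np.array([-np.sin(yw),np.cos(yw)])
hm=atz(c,*z(47,241),.11); pm=atz(c,*z(526,204),.089)
H=np.array([.5447,.0737]); h=H-.085*ey; print('handle img',hm,'calc',h,'pin img',pm)
h=(h+hm[:2]+[.0004,-.0005])/2
m.grip(.05,45)
m.reach([*h,.15],Q); m.move_straight([*h,.076],Q,v=.12); f0=np.array(m.current_wrist_force())
m.grip(0,45); print('w',m.current_grip_width(),np.array(m.current_wrist_force())-f0,m.current_tcp_pos())
for d in (.002,.004,.006,.012,.020,.0285):
    m.move_straight([*(h-d*ey),.076],Q,v=.03); f=np.array(m.current_wrist_force())-f0
    print(d,(f[:2]@ey).round(1),f.round(1),((m.current_tcp_pos()[:2]-h)@ey).round(4))
m.sleep(.3)
np.save('h0.npy',h)
for n in ('scene','top'):
    c=shot(n); save(c,n+'1.png'); pickle.dump(c,open(n+'1.pkl','wb'))
print(m.current_grip_width(),m.current_clock())
a=cv2.imread('pics/scene1.png')[180:270,310:460]; b=cv2.imread('pics/top1.png')[155:210,200:290]
f=lambda x,k:cv2.resize(x,None,fx=k,fy=k,interpolation=cv2.INTER_CUBIC)
cv2.imwrite('pics/zs1.png',f(a,5)); cv2.imwrite('pics/zt1.png',f(b,8))
E
```

```text
handle img [ 0.53141855 -0.00896647  0.11      ] calc [ 0.53090627 -0.01017332] pin img [0.54434931 0.07436727 0.089     ]
w 0.02414198386111653 [-1.32137526 -2.75063827  3.04414176] [ 0.53151572 -0.010195    0.07632119]
0.002 0.1 [-0.3  0.1  3.7] -0.0019
0.004 2.9 [-0.3  3.   5.1] -0.0036
0.006 4.7 [-0.1  4.8  4.7] -0.0048
0.012 6.4 [1.3 6.3 5.5] -0.0105
0.02 7.3 [1.6 7.1 5. ] -0.0183
0.0285 7.4 [2.  7.2 4.5] -0.0265
0.02387082044148139 24.525
```

View pics/zs1.png

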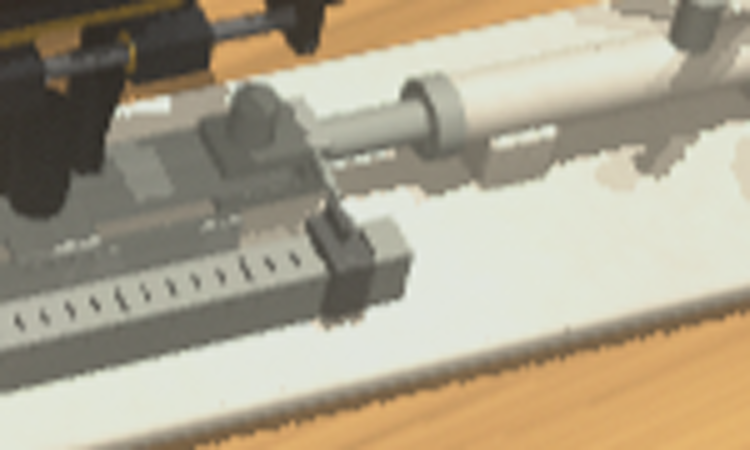

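Scene crop: the pointer (about 300,140 to 335,195) ends almost in line with the fin at (340,215). The force trace suggests play cost a few mm, so I'll check with the top view.

View pics/zt1.png

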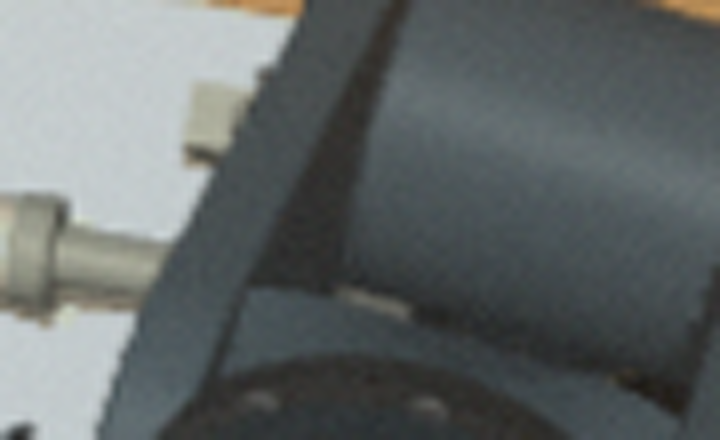

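```bash
python3 - <<'E'
from h import *
import pickle
c=pickle.load(open('scene1.pkl','rb'));s0=pickle.load(open('scene0.pkl','rb'))
z=lambda x,y,k,ox,oy:(ox+(x+.5)/k-.5,oy+(y+.5)/k-.5)
yw=-.163; ey=np.array([-np.sin(yw),np.cos(yw)]);ex=np.array([np.cos(yw),np.sin(yw)])
# predicted scene pixels (crop coords) of pointer at travel d and of fin relative to measured pin head top
ph=atz(c,*z(255,95,5,310,180),.089); print('pin head now (scene)',ph, (ph[:2]-[.5447,.0737])@ey)
pt=atz(c,*z(335,195,5,310,180),.062); fi=atz(c,*z(341,205,5,310,180),.066)
print('ptr',pt,(pt-ph)[:2]@ex,(pt-ph)[:2]@ey,'fin',fi,(fi-ph)[:2]@ex,(fi-ph)[:2]@ey)
E
```

```text
pin head now (scene) [0.54353438 0.04801246 0.089     ] -0.025536201842558667
ptr [0.58079695 0.06399214 0.062     ] 0.034175480407933244 0.021814803664716192 fin [0.5887113  0.06068275 0.066     ] 0.0425219754384924 0.019833613358165043
```

The top view is blocked by the arm. In the scene view the pointer is about 2 mm short and the rod is about 25 mm out; the index was measured at 28 mm. I'll pull 3 mm more and compare pointer and fin enlarged.

```bash
python3 - <<'E'
from h import *
import pickle
Q=down(np.pi-0.163); yw=-.163; ey=np.array([-np.sin(yw),np.cos(yw)]);ex=np.array([np.cos(yw),np.sin(yw)]); h=np.load('h0.npy')
m.move_straight([*(h-.0315*ey),.076],Q,v=.02); m.sleep(.5)
print(((m.current_tcp_pos()[:2]-h)@ey),m.current_wrist_force(),m.current_grip_width(),m.current_clock())
c=shot('scene'); save(c,'scene2.png'); pickle.dump(c,open('scene2.pkl','wb'))
def up(f): return cv2.resize(cv2.imread(f)[192:247,345:395],None,fx=8,fy=8,interpolation=cv2.INTER_CUBIC)
cv2.imwrite('pics/zs2.png',np.hstack([up('pics/scene1.png'),up('pics/scene2.png')]))
# direction of engraver x and y in crop pixels, near the fin
F=np.array([.5887,.0607,.064]); o=proj(c,F)
print('ex 10mm',(proj(c,F+.01*np.r_[ex,0])-o)*8,'ey 10mm',(proj(c,F+.01*np.r_[ey,0])-o)*8,'z 10mm',(proj(c,F+[0,0,.01])-o)*8)
g=lambda f:cv2.cvtColor(cv2.imread(f),cv2.COLOR_BGR2GRAY)
t=g('pics/scene1.png')[196:215,352:374]
r=cv2.matchTemplate(g('pics/scene2.png')[186:225,342:384],t,cv2.TM_CCOEFF_NORMED); print('fork shift px',cv2.minMaxLoc(r))
E
```

```text
-0.02923959866092338 [2.17153934 9.56332935 6.3102516 ] 0.024007408485375286 25.325
ex 10mm [17.92740341 30.90245827] ey 10mm [38.83719682 -9.03463456] z 10mm [  6.33111087 -28.29943559]
fork shift px (-0.35951077938079834, 0.984713613986969, (0, 20), (9, 10))
```

View pics/zs2.png

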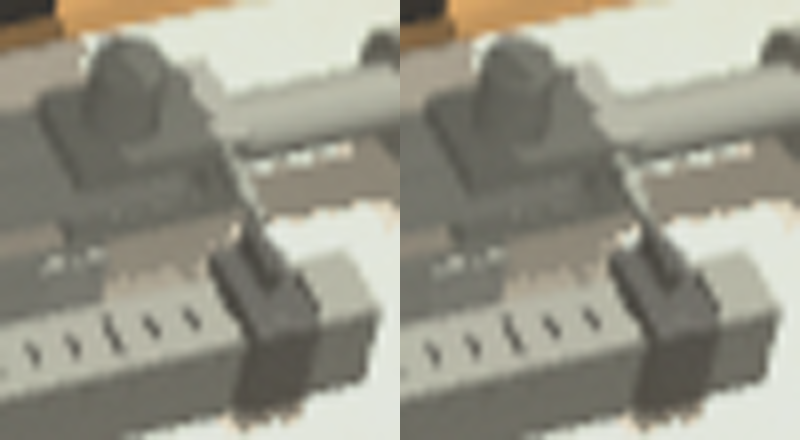

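Rod moved about 2.7 mm more between the two crops, and the pointer still seems slightly short of the fin. I've used up my 12 pictures, so I'll finish numerically from the depth maps.

```bash
cat > dm.py <<'E'
from h import *
import pickle
yw=-.163; ey=np.array([-np.sin(yw),np.cos(yw)]);ex=np.array([np.cos(yw),np.sin(yw)]); H=np.array([.5447,.0737])
def cloud(c):
    v,u=np.mgrid[:420,:560]; d=np.stack([(u-c['cx'])/c['fx'],-(v-c['cy'])/c['fy'],-np.ones(u.shape)],-1)*c['z_map'][...,None]
    P=d@c['T'][:3,:3].T+c['T'][:3,3]; P[c['z_map']==0]=9
    e=P[...,:2]-H; return np.stack([e@ex,e@ey,P[...,2]],-1)
def sel(E,x,y,z):
    k=(E[...,0]>x[0])&(E[...,0]<x[1])&(E[...,1]>y[0])&(E[...,1]<y[1])&(E[...,2]>z[0])&(E[...,2]<z[1]); return E[k]
def rep(n,c):
    E=cloud(c)
    for t,b in dict(head=((-.02,.02),(-.05,.015),(.083,.095)),tine=((-.017,.017),(-.06,.03),(.064,.069)),ptr=((.017,.036),(-.04,.04),(.058,.066)),fin=((.037,.064),(-.04,.02),(.0605,.069)),block=((.045,.064),(-.04,.02),(.053,.069))).items():
        S=sel(E,*b)
        if len(S): print(n,t,len(S),'med',np.median(S,0).round(4),'y',np.percentile(S[:,1],[5,95]).round(4),'x',np.percentile(S[:,0],[5,95]).round(4))
if __name__=='__main__':
    for f in ('fork_w','home','scene0','scene1','scene2'): rep(f,pickle.load(open(f+'.pkl','rb')))
    c=shot('wrist'); pickle.dump(c,open('w3.pkl','wb')); rep('w3',c); print(m.current_clock())
    a=cv2.cvtColor(pickle.load(open('scene0.pkl','rb'))['img'],6); b=cv2.cvtColor(pickle.load(open('scene2.pkl','rb'))['img'],6)
    print(a[214:230,370:388]); print(b[210:230,368:388])
E
python3 dm.py
```

```text
fork_w tine 1051 med [0.0003 0.0078 0.0665] y [-0.0147  0.0256] x [-0.0127  0.0135]
fork_w ptr 64 med [0.026  0.0202 0.0639] y [0.0184 0.0222] x [0.018  0.0336]
fork_w fin 45 med [ 0.0447 -0.0069  0.0656] y [-0.008  -0.0058] x [0.0386 0.053 ]
fork_w block 217 med [ 0.0542 -0.0076  0.0577] y [-0.0143 -0.0002] x [0.046  0.0634]
home head 278 med [0.0001 0.0008 0.0885] y [-0.0068  0.0074] x [-0.0073  0.0075]
home tine 840 med [-0.0031  0.012   0.0667] y [-0.0146  0.0261] x [-0.013   0.0131]
home ptr 62 med [0.0256 0.0203 0.0641] y [0.0186 0.0219] x [0.018  0.0344]
home fin 10 med [ 0.0397 -0.0072  0.0658] y [-0.0077 -0.0066] x [0.0385 0.0422]
home block 7 med [ 0.0452 -0.0036  0.0579] y [-0.008  -0.0006] x [0.0451 0.0455]
scene0 tine 171 med [0.0012 0.0066 0.0653] y [-0.0159  0.0256] x [-0.0117  0.0152]
scene0 ptr 26 med [0.0253 0.0189 0.0625] y [0.0174 0.0224] x [0.018  0.0341]
scene0 fin 18 med [ 0.0462 -0.0078  0.0641] y [-0.0091 -0.0021] x [0.0381 0.0535]
scene0 block 76 med [ 0.0539 -0.0088  0.0565] y [-0.0154 -0.0006] x [0.0462 0.0628]
scene1 head 55 med [ 0.0027 -0.0244  0.0869] 
[... 3243 characters left out ...]
 226 226
  227 226]
 [132 132 149 149 167 197 150  81  77 106 124 194 225 227 226 226 227 226
  226 222]
 [133 134 144 129 117 134 107  75  72  95 107 135 186 225 226 222 217 210
  203 197]
 [133 135 150  97 104 107 107  91  75  78 106 110 151 207 202 197 190 184
  179 177]
 [151 152 160  86  86 106 108 104  83  73  97 101 123 155 157 176 177 177
  176 177]
 [146 162 163 106  75 101 109 107  94  76  82  84 104 119 109 174 177 177
  177 176]
 [155 171 173 158  85  83 105 109 105  83  77  83 106 110  84 140 174 177
  178 178]
 [172 177 177 178  99  75  91 107 110 102  88 102 109 108 106  99 173 177
  178 177]
 [178 178 178 178 142  80  76 107 109 109 103 111 110 110 111 103 130 174
  177 176]]
```

The depth data agree. The index needs about 27 mm of travel (wrist 27.5, scene 26.7), and the rod is 25.5 mm out, so it is about 1.5 mm short. I'll make that correction, check once more and hand in.

```bash
python3 - <<'E'
from dm import *
Q=down(np.pi-0.163); h=np.load('h0.npy')
m.move_straight([*(h-.0332*ey),.076],Q,v=.02); m.sleep(1.0)
c=shot('scene'); save(c,'scene3.png'); rep('scene3',c)
p=m.current_tcp_pos(); m.sleep(.5); print(p,m.current_tcp_pos(),(np.array(p[:2])-h)@ey,m.current_grip_width(),m.current_wrist_force(),m.current_clock())
E
```

```text
scene3 head 60 med [ 0.0031 -0.0293  0.0867] y [-0.0366 -0.022 ] x [-0.0056  0.0093]
scene3 tine 151 med [ 0.0056 -0.0175  0.0656] y [-0.0427 -0.0014] x [-0.0111  0.0152]
scene3 ptr 22 med [ 0.0255 -0.0073  0.062 ] y [-0.0094 -0.0053] x [0.0179 0.0336]
scene3 fin 18 med [ 0.0479 -0.0079  0.0633] y [-0.0092 -0.006 ] x [0.0406 0.0558]
scene3 block 77 med [ 0.0546 -0.0088  0.0562] y [-0.0158 -0.001 ] x [0.0461 0.0624]
[ 0.52636309 -0.04018046  0.07625612] [ 0.52639601 -0.04020756  0.07624157] -0.030769420539485868 0.023801481489872496 [1.4053913  9.92217587 5.02995448] 27.225
```

The pointer is now within about 1 mm of the fin, and the index and pin head are in place. The grip is firm and still, so I'm handing in.

```bash
python3 -c "
from cell import manip as m
m.finish_job(); print(m.current_clock())"
```

```text
the job is handed in; nothing more can be done
the job is handed in; nothing more can be done
```

I pinned the draw link to the tracer rod, pulled the rod out to the index by the handle, and handed the job in at about 27 s while still gripping the handle. The hand-in gives no verdict, so what follows is from my own last checks.

- **Pin:** it went in without resistance. Pressing on the head met firm contact with its top at z = 0.0893 m, where 0.089 m means fully home. Later depth readings still showed the head seated in the fork.
- **Pointer and index:** in the last scene-camera depth check, the pointer was at y = -7.3 mm and the index fin at -7.9 mm, so they are within about 1 mm. The index had not moved.
- **Grip:** the fingers were still closed on the handle at 23.8 mm opening with a 45 N grip setting. The wrist read about 10 N of pull, and the arm was still.

**Disagreements and gaps:**
- **Fork position:** the top camera and the wrist camera differed by about 3 mm. I used the wrist value with a small correction, and the free insertion bore it out.
- **Index travel:** the estimates ranged from 26.7 to 28.3 mm, all well inside the 5 mm tolerance.
- **Pull check:** the arm blocked the top view during the pull, and I had used all 12 pictures, so the last pull correction was checked from depth data only.
- **Cutters and brush:** I did not measure these again at the end. No motion went near the brush, and the wrist picture after lifting the pin did not show the cutters.

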